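# Put the mixed-up copper fittings back in their sample trays

## Task

The three loose copper fittings have been put back in each other's trays. Move each one into the tray whose fixed sample is the same kind of fitting, standing upright on the floor of the pocket; each pocket holds only one fitting, so use the spare tray without a sample (or a clear patch of bench) to make room on the way. Do not tip any fitting over, and leave the valve, the wrench and the plastic bin where they are.

Things in the scene. Friction and masses are not known exactly. Their poses are not given: they have to be found in the camera images.
- coupling: Loose copper straight coupling: an open upright tube, 49 mm in diameter (52 mm over a thin bead near each end), wall 3 mm, 60 mm high, about 200 g. Origin at the centre of its lower end, z up along the tube.
- cap: Loose copper end cap: a plain closed disc-like cap with slightly domed top, 54 mm in diameter, 36 mm high (straight sides up to 26 mm), about 160 g. Origin at the centre of its underside, z up.
- reducer: Loose copper bottle-shaped reducer: foot 44 mm in diameter up to 44 mm high, then a cone to a neck 24 mm in diameter from 58 mm up to the top at 80 mm (dark round mouth), about 200 g. Origin at the centre of its underside, z up.
- tray_coupling: Fixed flat pine tray. Origin: underside, below the centre of its 74 mm square pocket (floor at z 8 mm; lip 8 mm wide, top at 16 mm; holds one fitting). Towards its -x a flat grey-painted block, 88 long, 90 wide, 16 mm high, carries the sample, fixed for good, centred at x = -85 mm: a straight coupling (open tube), just like the loose one.
- tray_cap: Fixed flat pine tray. Origin: underside, below the centre of its 74 mm square pocket (floor at z 8 mm; lip 8 mm wide, top at 16 mm; holds one fitting). Towards its -x a flat grey-painted block, 88 long, 90 wide, 16 mm high, carries the sample, fixed for good, centred at x = -85 mm: an end cap (low domed disc), just like the loose one.
- tray_reducer: Fixed flat pine tray. Origin: underside, below the centre of its 74 mm square pocket (floor at z 8 mm; lip 8 mm wide, top at 16 mm; holds one fitting). Towards its -x a flat grey-painted block, 88 long, 90 wide, 16 mm high, carries the sample, fixed for good, centred at x = -85 mm: a bottle-shaped reducer, just like the loose one.
- tray_spare: Fixed flat pine tray. Origin: underside, below the centre of its 74 mm square pocket (floor at z 8 mm; lip 8 mm wide, top at 16 mm; holds one fitting). Towards its -x a flat grey-painted block, 88 long, 90 wide, 16 mm high, is bare: no sample. Its pocket is empty at the start: the free spot.
- valve: Bystander: brass ball valve lying down, 76 mm long, 42 mm high, with a flat yellow lever on top (top at 64 mm) that reaches 92 mm to its +x. Origin at the centre of its underside.
- wrench: Bystander: steel wrench, 160 mm long, lying flat on the bench along its own x axis. Origin under its middle.
- bin: Bystander: empty clear plastic bin, 90 x 180 mm, 80 mm high, beyond the trays. Origin at the centre of its underside.
There are look-alikes about, which are no part of the job. Leave any pink or yellow look-alike of the cap alone.

How it is judged:
At the end, for the whole second after the job is handed in: The coupling, the cap and the reducer each stand upright (within 0.1 rad) on the pocket floor (within 4 mm) of the tray with the matching sample, inside its lip (within 22 mm of the pocket's centre), at rest (horizontal distance between coupling and tray_coupling below 0.022 m and z of coupling in the frame of tray_coupling between 0.004 and 0.012 m and angle between each of coupling, cap, reducer's own z axis and vertical below 0.1 rad and linear speed of each of coupling, cap, reducer below 0.02 m/s and angular speed of each of coupling, cap, reducer below 0.2 rad/s and horizontal distance between cap and tray_cap below 0.022 m and z of cap in the frame of tray_cap between 0.004 and 0.012 m and horizontal distance between reducer and tray_reducer below 0.022 m and z of reducer in the frame of tray_reducer between 0.004 and 0.012 m); the robot touches nothing.
It fails at once if a fitting is tipped over (angle between any of coupling, cap, reducer's own z axis and vertical above 1 rad).
It fails at once if the valve, the wrench or the bin is moved by more than 25 mm (distance of any of valve, wrench, bin from where it was at the start of the episode above 0.025 m).
It also fails if it takes over 106 s, if anything falls off the work surface, if the arm or the gripper's body presses on something with over 40 N, if the wrist force passes 120 N, or if a joint passes its speed limit or range.

## Robot

A 7-joint arm with a two-finger parallel gripper is mounted at the origin on the work surface. World frame = base frame: x ahead of the robot, y to its left, z up, the work surface at z = 0. Lengths are in m, angles in rad, forces in N, time in s.
With the tool pointing down it reaches from about 0.4 to 0.85 m from the base axis. Payload 4.5 kg.
Tool frame: the origin (TCP) lies at the very end of the fingers, on their centre line; the grasp point (between the pads) lies 19 mm behind it; z points along the fingers, y is the line along which they close (so a half turn about z gives the same grasp; the last joint's range is limited). The gripper opens to 88 mm and grips with 3 to 60 N. Pads are 18 mm wide; open, the fingers measure 123 mm over their backs; the gripper's body (75 mm by 187 mm) begins 45 mm behind the grasp point.
Start: joints at [1.212, 0.689, -0.195, 1.565, 0.157, 0.902, -0.215], TCP at [0.239, -0.577, 0.239] pointing down, gripper open.
Joint ranges: [-3.01, 3.01], [-0.46, 2.08], [-1.47, 1.51], [0.13, 2.56], [-1, 4.14], [0.04, 2.09], [-2.66, 2.66]. Speed limits (rad/s): [2.57, 2.57, 3.14, 3.14, 3.14, 3.14, 3.14].

## Interface

Orientations are given as a unit quaternion [x, y, z, w].
In Python, from plant import r, optics gives the robot as it stands.
- The arm moves only by the tool servo_tool, never from a script. Its arguments are lists of equal length, an entry for each row: "translation": the shift along the tool's x, y, z in m, a list of three; "turn": the turn, a rotation vector about the tool's x, y, z in rad, a list of three. In form: {"translation": [[dx, dy, dz], ...], "turn": [[rx, ry, rz], ...]}. A call has 1 to 10 rows; each row shifts and turns the commanded pose from where the row before left it, along the tool's axes as they then stand; what a row does not reach is not made up. A row lasts 1/8 s, in which the tool goes at most 62.5 mm and 10.7 degrees, less where a joint would pass 70% of its speed; a pose out of reach is approached as far as the arm can. A call is refused whole if a number of a shift passes 0.0625 or a number of a turn 0.188, either way. A call with a gripper value outside its range is refused whole. "grip" is the opening, from 0 (shut) to 1 (fully open), set as the call begins (left out, the last holds). The fingers move at their own pace and stop on an object; "grip_force" is the grip in N (left out, the last holds). Time passes only in rows, so rows that do not move let the fingers close. It gives the time, the measured TCP pose, the force, the opening and the grip force at its end, in the units of the state.
- r.get_state(): the state, without advancing time (a new reading comes with each control period).
- optics.snapshot(name): name is "scene" or "top"; returns a dict with "img" (420x560x3 uint8, red, green, blue), "z_map" (420x560 float32, m along the optical axis (not along the pixel's ray), 0 where there is no reading), "mtx" (3x3 intrinsics, pixels), "R" (3x3) and "t" (3): a world point X has camera coordinates R X + t. Camera axes: x right, y down, z forward; pixel columns grow to the right and rows downward; lengths in m; the calibration is good to about 2 mm. A picture is of the moment at which its call begins.
- r.finish_job(): hands the job in; it is judged then, once.
The state is a dict: "clock": time; "q": joint angles; "qd": joint speeds; "joint_torque": joint torques, N m; "tool_pos": TCP position; "eef_rot": TCP orientation; "contact_force": force on the tool from outside, world axes, zero at the start; "moment": the same for the moment, N m; "opening": opening from 0.0 (shut) to 1.0 (fully open); "finger_force": force on a finger pad.
Only numpy, scipy, OpenCV 4.12 (cv2) and the standard library are available. Lean on these libraries where they do the work, as an engineer would, in place of code of your own. Each camera call takes 0.05 s, during which the arm holds its last target. There are 200 camera calls.

## Working session

There is one attempt and no reset: what is moved stays moved. The work goes in short steps, Python scripts to look and compute and a tool call to move; the robot and the scene stay as the last step left them, time stands still between calls to the robot, and variables do not carry over. Pictures are saved under pics/ and viewed, at most 14 in all, crops included, and the job is handed in when it is done.

Besides the shell and the picture viewer there is one more tool, called after "Call:" as a command line: name --argument value ..., lists and objects as JSON in quotes. servo_tool: Moves the arm, as the interface text tells. Its arguments: {"type":"object","properties":{"translation":{"type":"array"},"turn":{"type":"array"},"grip":{"type":"number"},"grip_force":{"type":"number"}},"required":["translation","turn"]}

```bash
ls; mkdir -p pics; python3 - <<'E'
from plant import r, optics
import cv2,numpy as np
for n in ("top","scene"):
    s=optics.snapshot(n); cv2.imwrite(f"pics/{n}0.png",s["img"][:,:,::-1]); np.savez(f"{n}0.npz",**s)
    print(n,s["mtx"].tolist(),(-s["R"].T@s["t"]).round(3),s["R"].round(3).tolist())
st=r.get_state()
print({k:np.round(v,3).tolist() for k,v in st.items()})
E
```

```text
pics
top [[496.2958066510068, 0.0, 276.2429101404417], [0.0, 496.2958066510068, 204.4473052339692], [0.0, 0.0, 1.0]] [ 0.332 -0.018  1.44 ] [[-0.028, -0.999, -0.024], [-0.982, 0.032, -0.186], [0.187, 0.018, -0.982]]
scene [[414.5716473787898, 0.0, 283.1993099872635], [0.0, 414.5716473787898, 214.3308869592381], [0.0, 0.0, 1.0]] [ 1.498 -0.02   0.708] [[0.035, 0.999, -0.004], [0.605, -0.024, -0.796], [-0.795, 0.026, -0.606]]
{'clock': 0.1, 'q': [1.212, 0.69, -0.195, 1.566, 0.157, 0.903, -0.215], 'qd': [-0.001, -0.002, 0.0, -0.002, 0.001, 0.001, 0.0], 'joint_torque': [-0.003, -52.85, -1.272, -15.384, -0.053, 0.002, 0.0], 'tool_pos': [0.239, -0.577, 0.238], 'eef_rot': [0.981, 0.195, -0.0, -0.001], 'contact_force': [-0.441, 0.836, 0.973], 'moment': [-0.003, 0.046, 0.04], 'finger_force': 0.0, 'opening': 0.995}
```

View pics/top0.png

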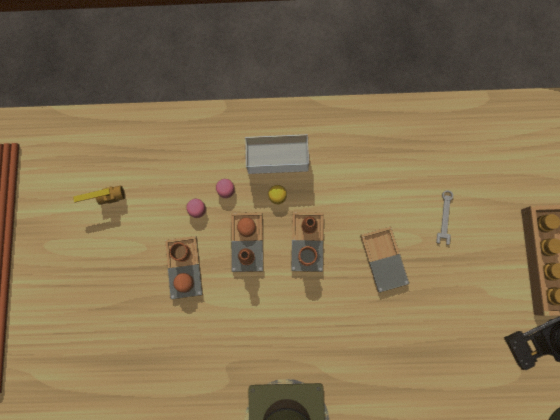

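View pics/scene0.png

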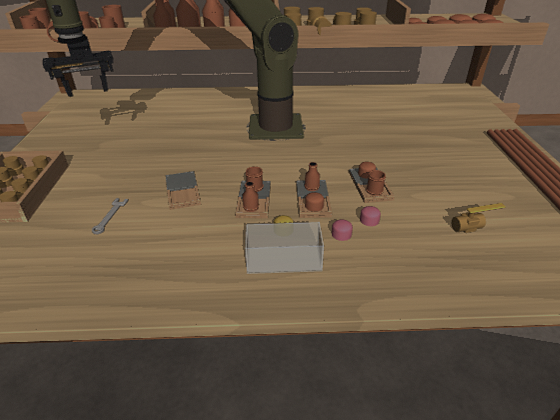

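Top view: left tray has the cap sample (183,282) and loose coupling (180,252). The middle tray has the reducer sample (246,257) and loose cap (247,227). The right tray has the coupling sample (308,255) and loose reducer (310,225). The spare tray is empty, pocket about (380,245). Cap look-alikes are pink at (225,188) and (196,208) and yellow at (277,194); the copper cap (247,227) sits in a pocket and is the loose one.

```bash
cat > m.py <<'E'
import numpy as np,cv2
def cloud(s):
    v,u=np.mgrid[0:420,0:560]; z=s["z_map"]; K=s["mtx"]
    p=np.stack([(u-K[0,2])/K[0,0]*z,(v-K[1,2])/K[1,1]*z,z],-1)
    return (p-s["t"])@s["R"]
def pix(s,P):
    c=s["R"]@np.array(P)+s["t"]; q=s["mtx"]@c; return (q[:2]/q[2]).round(1)
E
python3 - <<'E'
from m import *
s=dict(np.load("top0.npz")); P=cloud(s); s2=dict(np.load("scene0.npz")); P2=cloud(s2)
print("bench z",[np.median(a) for a in (P[300:330,100:200,2],P2[280:300,100:200,2])])
hsv=cv2.cvtColor(s["img"],cv2.COLOR_RGB2HSV)
for n,(u,v) in dict(capT=(183,268),redT=(247,242),coupT=(308,242),spare=(384,261)).items():
    w=P[v-50:v+50,u-34:u+34].reshape(-1,3)
    c=P[v,u]
    m=(w[:,2]>.006)&(np.hypot(*(w-c)[:,:2].T)<.12)
    # footprint restricted to largest connected blob in 2-mm grid
    g=np.zeros((150,150),np.uint8); ij=((w[m][:,:2]-c[:2])/.002+75).astype(int); ok=((ij>=0)&(ij<150)).all(1)
    g[ij[ok,0],ij[ok,1]]=1; g=cv2.morphologyEx(g,cv2.MORPH_CLOSE,np.ones((3,3)))
    _,lab,st,_=cv2.connectedComponentsWithStats(g); L=1+np.argmax(st[1:,4])
    q=w[m][ok]; q=q[lab[ij[ok,0],ij[ok,1]]==L]
    low=q[q[:,2]<.022]
    (cx,cy),(a,b),ang=cv2.minAreaRect((low[:,:2]*1000).astype(np.float32))
    t=np.deg2rad(ang if a>b else ang+90); d=np.array([np.cos(t),np.sin(t)]); d*=np.sign(d[0])
    print(n,"rect",round(cx,1),round(cy,1),"size",round(a,1),round(b,1),"yaw",np.rad2deg(np.arctan2(d[1],d[0])).round(1),"pocket",(np.array([cx,cy])+42*d).round(1),"z",np.percentile(low[:,2],[10,50,90]).round(4))
    pk=np.array([cx,cy])/1000+.042*d
    for src,Q in (("top",P),("scene",P2)):
      f=Q.reshape(-1,3); f=f[(np.hypot(*(f[:,:2]-pk).T)<.05)&(f[:,2]>.022)&(f[:,2]<.11)]
      if len(f)<10: continue
      zt=np.percentile(f[:,2],98); tp=f[f[:,2]>zt-.006]
      print("  ",src,len(f),"ztop",zt.round(4),"top c",tp[:,:2].mean(0).round(4),len(tp),"mid/extent",f[:,:2].min(0).round(4),f[:,:2].max(0).round(4))
      for lo,hi in((.022,.05),(.068,.09)):
        h=f[(f[:,2]>lo)&(f[:,2]<hi)]
        if len(h)>12:
          A=np.c_[2*h[:,:2],np.ones(len(h))];x=np.linalg.lstsq(A,(h[:,:2]**2).sum(1),rcond=None)[0]
          print("    circle",lo,x[:2].round(4),np.sqrt(x[2]+x[0]**2+x[1]**2).round(4),len(h))
big=cv2.resize(s["img"][200:310,150:420],None,fx=2.9,fy=2.9,interpolation=cv2.INTER_CUBIC)
cv2.imwrite("pics/crop.png",big[:,:,::-1])
E
```

```text
bench z [np.float64(-6.301466287220266e-05), np.float64(-0.00024907341389436165)]
capT rect 428.2 280.8 size 175.2 95.1 yaw 4.6 pocket [470.1 284.2] z [0.0082 0.0143 0.0191]
   top 183 ztop 0.0713 top c [0.4715 0.2854] 44 mid/extent [0.4337 0.2451] [0.4958 0.3081]
    circle 0.022 [0.4695 0.2818] 0.0233 75
    circle 0.068 [0.4704 0.2838] 0.0228 27
   scene 334 ztop 0.0681 top c [0.4769 0.2871] 78 mid/extent [0.4473 0.2623] [0.5025 0.3114]
    circle 0.022 [0.4744 0.2876] 0.023 152
redT rect 495.5 94.2 size 175.7 98.4 yaw 1.5 pocket [537.5  95.4] z [0.0086 0.0149 0.0193]
   top 286 ztop 0.0486 top c [0.5375 0.0956] 104 mid/extent [0.4949 0.0536] [0.5797 0.1224]
    circle 0.022 [0.5372 0.0938] 0.0202 283
   scene 232 ztop 0.0452 top c [0.5454 0.0987] 117 mid/extent [0.5144 0.073 ] [0.5705 0.1237]
    circle 0.022 [0.5467 0.0989] 0.0193 232
coupT rect 493.1 -77.7 size 100.7 180.4 yaw -5.0 pocket [535.  -81.3] z [0.0081 0.015  0.0195]
   top 217 ztop 0.0922 top c [ 0.5369 -0.0851] 50 mid/extent [ 0.5151 -0.1189] [ 0.5767 -0.0352]
    circle 0.022 [ 0.5471 -0.0827] 0.031 38
    circle 0.068 [ 0.5365 -0.0839] 0.0093 48
   scene 319 ztop 0.0894 top c [ 0.5436 -0.0815] 46 mid/extent [ 0.5287 -0.1027] [ 0.5638 -0.0596]
    circle 0.022 [ 0.5414 -0.0811] 0.0208 127
    circle 0.068 [ 0.5426 -0.0812] 0.0097 82
spare rect 435.4 -293.6 size 178.4 96.5 yaw 13.5 pocket [ 476.2 -283.8] z [0.0081 0.0148 0.0193]
```

View pics/crop.png

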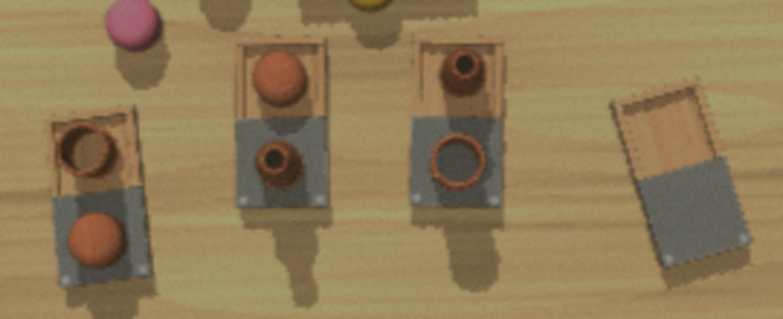

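```bash
cat >> m.py <<'E'
from scipy.optimize import least_squares,minimize
from scipy.spatial import cKDTree
PR=dict(coupling=[(.0215,0),(.0245,0),(.0245,.06),(.0215,.06),(.0215,0)],cap=[(.027,0),(.027,.026),(.022,.032),(.012,.035),(0,.036)],
 reducer=[(.022,0),(.022,.044),(.012,.058),(.012,.08),(.008,.08)])
def dense(p):
    return np.concatenate([np.linspace(a,b,60) for a,b in zip(np.array(p)[:-1],np.array(p)[1:])])
def fitobj(P,kind,xy,z0,rad=.035,dz=False):
    f=P.reshape(-1,3); f=f[(np.hypot(*(f[:,:2]-xy).T)<rad)&(f[:,2]>z0+.012)&(f[:,2]<z0+.1)]
    T=cKDTree(dense(PR[kind]))
    fun=lambda x:T.query(np.c_[np.hypot(f[:,0]-x[0],f[:,1]-x[1]),f[:,2]-z0-x[2]])[0]
    s=least_squares(fun,[*xy,0.],loss="soft_l1",f_scale=.003,diff_step=1e-3)
    return s.x, np.median(fun(s.x)),len(f)
def fittray(P,x0):
    f=P.reshape(-1,3); f=f[(np.hypot(*(f[:,:2]-x0[:2]).T)<.2)&(f[:,2]<.024)&(f[:,2]>-.01)]
    # pocket floor 8, rim/block 16
    def cost(x):
        c,s=np.cos(x[2]),np.sin(x[2]); d=f[:,:2]-x[:2]; a=d[:,0]*c+d[:,1]*s; b=-d[:,0]*s+d[:,1]*c
        o=np.maximum(np.maximum(-.129-a,a-.045),np.abs(b)-.045); i=np.maximum(np.abs(a),np.abs(b))-.037
        h=.016/(1+np.exp(np.clip(o/.001,-30,30)))-.008/(1+np.exp(np.clip(i/.001,-30,30)))
        return np.minimum(np.abs(f[:,2]-h),.008)[np.maximum(o,-.02)<.02].mean()
    best=min((minimize(cost,[x0[0]+dx,x0[1]+dy,x0[2]],method="Nelder-Mead",options=dict(initial_simplex=np.array([x0[0]+dx,x0[1]+dy,x0[2]])+np.array([[0,0,0],[.006,0,0],[0,.006,0],[0,0,.06]]))) for dx in(-.006,0,.006) for dy in (-.006,0,.006)),key=lambda r:r.fun)
    return best.x,best.fun
E
python3 - <<'E'
from m import *
T=dict(capT=(.472,.285,.08,"cap","coupling"),redT=(.54,.096,.026,"reducer","cap"),coupT=(.538,-.081,-.03,"coupling","reducer"),spare=(.476,-.284,.236,None,None))
for n in ("top","scene"):
    P=cloud(dict(np.load(n+"0.npz"))); print(n)
    for k,(x,y,w,sm,lo) in T.items():
        t,c=fittray(P,[x,y,w]); print(k,t.round(4),round(c,5))
        if sm:
            o,e,N=fitobj(P,lo,np.array([x,y]),.008); print("   loose",lo,o.round(4),e.round(4),N)
            xs=t[:2]-.085*np.array([np.cos(t[2]),np.sin(t[2])])
            o,e,N=fitobj(P,sm,xs,.016); print("   sample off",((o[:2]-xs)*1000).round(1),o[2].round(4),e.round(4),N)
E
```

```text
top
capT [0.4707 0.2857 0.113 ] 0.00279
   loose coupling [0.4707 0.2845 0.0024] 0.0006 188
   sample off [-1.3 -0. ] 0.0012 0.0014 306
redT [ 0.538   0.0964 -0.0097] 0.00262
   loose cap [0.5379 0.0963 0.001 ] 0.0016 282
   sample off [-0.6  0.3] 0.0008 0.0011 212
coupT [ 0.5345 -0.0808 -0.0629] 0.00272
   loose reducer [ 0.5378 -0.0849  0.0014] 0.0011 209
   sample off [-1.7  0.2] 0.0062 0.0006 129
spare [ 0.4755 -0.2867  0.2508] 0.00263
scene
capT [0.4714 0.2894 0.1106] 0.00253
   loose coupling [4.745e-01 2.878e-01 1.000e-04] 0.0008 349
   sample off [ 0.2 -0.2] 0.0006 0.001 172
redT [ 0.5394  0.1005 -0.0099] 0.0022
   loose cap [5.408e-01 9.960e-02 5.000e-04] 0.0009 246
   sample off [-0.1 -0.9] -0.0005 0.001 299
coupT [ 0.5349 -0.0773 -0.0498] 0.00215
   loose reducer [ 5.396e-01 -8.140e-02 -3.000e-04] 0.0009 333
   sample off [1.7 0.8] 0.0005 0.0009 290
spare [ 0.4774 -0.283   0.2448] 0.00186
```

Call:
servo_tool --translation '[[0,0,0],[0,0,0],[0,0,0],[0.017,-0.04,0.005],[0.017,-0.04,0.005],[0.017,-0.04,0.005],[0.017,-0.04,0.005],[0.017,-0.04,0.005],[0.017,-0.04,0.005],[0.017,-0.04,0.005]]' --turn '[[0,0,0.134],[0,0,0.134],[0,0,0.134],[0,0,0],[0,0,0],[0,0,0],[0,0,0],[0,0,0],[0,0,0],[0,0,0]]' --grip 1 --grip_force 25

```text
clock: 1.35
tool_pos: [0.3612, -0.2971, 0.2034]
eef_rot: [1.0, -0.005, -0.0, -0.0]
contact_force: [0.2, 0.4, -0.1]
opening: 0.996
finger_force: 0.0
```

Call:
servo_tool --translation '[[0.0175,-0.04,0.005],[0.0175,-0.04,0.005],[0.0175,-0.04,0.005],[0.0175,-0.04,0.005],[0.0175,-0.04,0.005],[0.0175,-0.04,0.005],[0.0175,-0.04,0.005],[0.0175,-0.04,0.005],[0.0175,-0.04,0.005],[0.0175,-0.037,0.005]]' --turn '[[0,0,0],[0,0,0],[0,0,0],[0,0,0],[0,0,0],[0,0,0],[0,0,0],[0,0,0],[0,0,0],[0,0,0]]'

```text
clock: 2.6
tool_pos: [0.5397, 0.0985, 0.1533]
eef_rot: [1.0, -0.004, -0.0, 0.0]
contact_force: [0.4, 0.3, -0.2]
opening: 1.0
finger_force: 0.0
```

Call:
servo_tool --translation '[[0,0,0],[0,0,0]]' --turn '[[0,0,0],[0,0,0]]'

```text
clock: 2.85
tool_pos: [0.5388, 0.096, 0.1534]
eef_rot: [1.0, -0.005, -0.001, 0.001]
contact_force: [-0.1, -0.8, 0.5]
opening: 0.999
finger_force: 0.0
```

Call:
servo_tool --translation '[[0,-0.001,0.03],[0,-0.001,0.03],[0,0,0.03],[0,0,0.02],[0,0,0.015],[0,0,0.007],[0,0,0],[0,0,0]]' --turn '[[0,0,0],[0,0,0],[0,0,0],[0,0,0],[0,0,0],[0,0,0],[0,0,0],[0,0,0]]'

```text
clock: 3.85
tool_pos: [0.54, 0.0988, 0.0224]
eef_rot: [1.0, -0.005, 0.001, -0.0]
contact_force: [0.8, -0.8, 0.4]
opening: 1.0
finger_force: 0.0
```

```bash
python3 - <<'E'
from plant import r, optics
import cv2
s=optics.snapshot("scene"); print(r.get_state()["tool_pos"])
cv2.imwrite("pics/g1.png",cv2.resize(s["img"][120:260,200:420],None,fx=3.4,fy=3.4)[:,:,::-1])
E
```

```text
[0.53997    0.0989184  0.02241872]
```

View pics/g1.png

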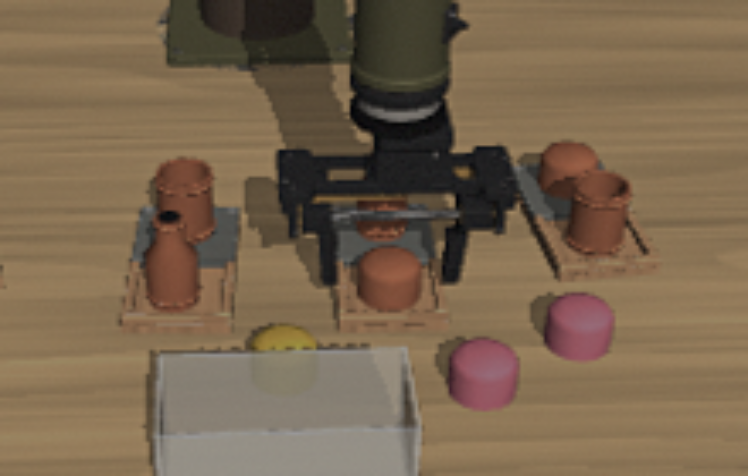

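The fingers straddle the copper cap, centred on it at crop (388,280). The grasp is lined up, so I'll close.

Call:
servo_tool --translation '[[0,0,0.002],[0,0,0],[0,0,0],[0,0,0],[0,0,0],[0,0,0],[0,0,0],[0,0,0]]' --turn '[[0,0,0],[0,0,0],[0,0,0],[0,0,0],[0,0,0],[0,0,0],[0,0,0],[0,0,0]]' --grip 0 --grip_force 25

```text
clock: 4.9
tool_pos: [0.5395, 0.0988, 0.0198]
eef_rot: [1.0, -0.005, 0.0, 0.0]
contact_force: [0.3, 0.6, 0.8]
opening: 0.606
finger_force: 25.0
```

Call:
servo_tool --translation '[[0,0,0],[0,0,-0.01],[0,0,-0.02],[0,0,-0.03],[0,0,-0.03],[0,0,-0.03],[0,0,-0.015],[0,0,0]]' --turn '[[0,0,0],[0,0,0],[0,0,0],[0,0,0],[0,0,0],[0,0,0],[0,0,0],[0,0,0]]'

```text
clock: 5.9
tool_pos: [0.5399, 0.099, 0.1555]
eef_rot: [1.0, -0.005, 0.001, -0.0]
contact_force: [-0.1, 1.1, -2.2]
opening: 0.598
finger_force: 25.0
```

Call:
servo_tool --translation '[[-0.006,0.025,0],[-0.006,0.04,0],[-0.006,0.04,0],[-0.006,0.04,0],[-0.006,0.04,0],[-0.006,0.04,0],[-0.006,0.04,0],[-0.006,0.04,0],[-0.006,0.04,0],[-0.006,0.04,0]]' --turn '[[0,0,0],[0,0,0],[0,0,0],[0,0,0],[0,0,0],[0,0,0],[0,0,0],[0,0,0],[0,0,0],[0,0,0]]'

```text
clock: 7.15
tool_pos: [0.4748, -0.2864, 0.1532]
eef_rot: [1.0, -0.005, -0.001, -0.001]
contact_force: [0.4, -0.4, -1.4]
opening: 0.599
finger_force: 25.0
```

Call:
servo_tool --translation '[[0,0,0],[0,0,0],[0,0,0],[0,0,0],[0,0,0]]' --turn '[[0,0,-0.086],[0,0,-0.086],[0,0,-0.086],[0,0,0],[0,0,0]]'

```text
clock: 7.78
tool_pos: [0.4755, -0.2853, 0.154]
eef_rot: [0.992, 0.123, -0.001, -0.0]
contact_force: [-0.3, 0.3, -1.2]
opening: 0.601
finger_force: 25.0
```

Call:
servo_tool --translation '[[0.001,0,0.03],[0,0,0.03],[0,0,0.03],[0,0,0.02],[0,0,0.012],[0,0,0.006],[0,0,0.004],[0,0,0.001],[0,0,0]]' --turn '[[0,0,0],[0,0,0],[0,0,0],[0,0,0],[0,0,0],[0,0,0],[0,0,0],[0,0,0],[0,0,0]]'

```text
clock: 8.9
tool_pos: [0.4772, -0.2855, 0.0221]
eef_rot: [0.992, 0.124, 0.0, 0.0]
contact_force: [0.2, -0.3, -1.1]
opening: 0.603
finger_force: 25.0
```

Call:
servo_tool --translation '[[0,0,0.0015],[0,0,0]]' --turn '[[0,0,0],[0,0,0]]'

```text
clock: 9.15
tool_pos: [0.477, -0.2854, 0.0203]
eef_rot: [0.992, 0.124, 0.0, 0.0]
contact_force: [-1.1, 0.5, -1.1]
opening: 0.604
finger_force: 25.0
```

Call:
servo_tool --translation '[[0,0,0],[0,0,0],[0,0,0],[0,0,0],[0,0,-0.01],[0,0,-0.03],[0,0,-0.03],[0,0,-0.03],[0,0,-0.025],[0,0,0]]' --turn '[[0,0,0],[0,0,0],[0,0,0],[0,0,0],[0,0,0],[0,0,0],[0,0,0],[0,0,0],[0,0,0],[0,0,0]]' --grip 1

```text
clock: 10.4
tool_pos: [0.4781, -0.286, 0.1474]
eef_rot: [0.992, 0.124, 0.002, 0.001]
contact_force: [0.4, -0.2, -0.5]
opening: 0.997
finger_force: 0.0
```

Call:
servo_tool --translation '[[0,0,0],[0,0,0],[0,0,0],[0,0,0]]' --turn '[[0,0,0.1],[0,0,0.1],[0,0,0.104],[0,0,0]]'

```text
clock: 10.9
tool_pos: [0.4764, -0.285, 0.1444]
eef_rot: [1.0, -0.027, -0.001, -0.0]
contact_force: [0.2, 0.4, -0.1]
opening: 1.0
finger_force: 0.0
```

Call:
servo_tool --translation '[[0.0084,-0.0342,0],[0.0084,-0.0342,0],[0.0084,-0.0342,0],[0.0084,-0.0342,0],[0.0084,-0.0342,0],[0.0084,-0.0342,0],[0,0,0],[0,0,0]]' --turn '[[0,0,0],[0,0,0],[0,0,0],[0,0,0],[0,0,0],[0,0,0],[0,0,0],[0,0,0]]'

```text
clock: 11.9
tool_pos: [0.538, -0.0842, 0.1449]
eef_rot: [1.0, -0.027, -0.0, 0.0]
contact_force: [-0.9, -1.0, 0.5]
opening: 0.999
finger_force: 0.0
```

```bash
python3 - <<'E'
from m import *
from plant import r, optics
s=optics.snapshot("scene"); print(r.get_state()["tool_pos"])
P=cloud(s)
print("cap",fitobj(P,"cap",np.array([.4765,-.285]),.008),"red",fitobj(P,"reducer",np.array([.5387,-.083]),.008,rad=.03))
cv2.imwrite("pics/g2.png",cv2.resize(s["img"][120:260,150:400],None,fx=3.2,fy=3.2)[:,:,::-1])
E
```

```text
[ 0.53786656 -0.08482063  0.14499016]
cap (array([ 0.47821507, -0.28442877,  0.00057825]), np.float64(0.0011016788116219342), 230) red (array([ 5.39835320e-01, -8.14312118e-02, -1.92324462e-04]), np.float64(0.0011004094800635264), 328)
```

View pics/g2.png

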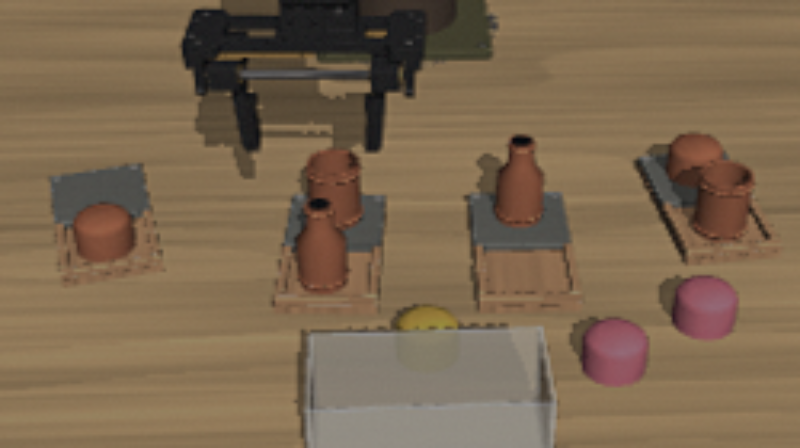

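The cap stands upright in the spare pocket (105,232). The gripper is above the reducer at (322,250), so I'll descend on it.

Call:
servo_tool --translation '[[0,-0.002,0.03],[0,0,0.03],[0,0,0.025],[0,0,0.018],[0,0,0.008],[0,0,0.003],[0,0,0]]' --turn '[[0,0,0],[0,0,0],[0,0,0],[0,0,0],[0,0,0],[0,0,0],[0,0,0]]'

```text
clock: 12.82
tool_pos: [0.539, -0.0814, 0.0317]
eef_rot: [1.0, -0.028, 0.0, 0.0]
contact_force: [0.6, 0.3, 0.1]
opening: 0.998
finger_force: 0.0
```

Call:
servo_tool --translation '[[0,0,0],[0,0,0],[0,0,0],[0,0,0],[0,0,0],[0,0,0],[0,0,0],[0,0,0]]' --turn '[[0,0,0],[0,0,0],[0,0,0],[0,0,0],[0,0,0],[0,0,0],[0,0,0],[0,0,0]]' --grip 0

```text
clock: 13.82
tool_pos: [0.5387, -0.0814, 0.0313]
eef_rot: [1.0, -0.028, 0.0, 0.0]
contact_force: [0.5, -0.6, 0.8]
opening: 0.494
finger_force: 25.0
```

Call:
servo_tool --translation '[[0,0,-0.01],[0,0,-0.02],[0,0,-0.03],[0,0,-0.03],[0,0,-0.03],[0,0,-0.015],[0,0,0]]' --turn '[[0,0,0],[0,0,0],[0,0,0],[0,0,0],[0,0,0],[0,0,0],[0,0,0]]'

```text
clock: 14.7
tool_pos: [0.5391, -0.0812, 0.167]
eef_rot: [1.0, -0.028, 0.001, 0.0]
contact_force: [0.4, 0.2, -1.9]
opening: 0.491
finger_force: 25.0
```

Call:
servo_tool --translation '[[-0.0017,-0.02,0],[-0.0017,-0.03,0],[-0.0017,-0.035,0],[-0.0017,-0.035,0],[-0.0017,-0.035,0],[-0.0017,-0.0247,0],[0,0,0],[0,0,0]]' --turn '[[0,0,0],[0,0,0],[0,0,0],[0,0,0],[0,0,0],[0,0,0],[0,0,-0.046],[0,0,0]]'

```text
clock: 15.7
tool_pos: [0.5378, 0.0973, 0.1654]
eef_rot: [1.0, -0.005, -0.001, 0.001]
contact_force: [0.7, -0.3, -1.9]
opening: 0.488
finger_force: 25.0
```

Down to 2 mm above, then seat, then release.

Call:
servo_tool --translation '[[0,-0.001,0.03],[0,0,0.03],[0,0,0.03],[0,0,0.02],[0,0,0.012],[0,0,0.006],[0,0,0.003],[0,0,0],[0,0,0]]' --turn '[[0,0,0],[0,0,0],[0,0,0],[0,0,0],[0,0,0],[0,0,0],[0,0,0],[0,0,0],[0,0,0]]'

```text
clock: 16.82
tool_pos: [0.5388, 0.0999, 0.0357]
eef_rot: [1.0, -0.005, 0.001, -0.0]
contact_force: [0.4, 0.0, -1.5]
opening: 0.492
finger_force: 25.0
```

Call:
servo_tool --translation '[[0,0,0.002],[0,0,0.002],[0,0,0],[0,0,0]]' --turn '[[0,0,0],[0,0,0],[0,0,0],[0,0,0]]'

```text
clock: 17.32
tool_pos: [0.5385, 0.0998, 0.0313]
eef_rot: [1.0, -0.005, 0.0, -0.0]
contact_force: [-0.0, 0.6, 0.5]
opening: 0.494
finger_force: 25.0
```

Call:
servo_tool --translation '[[0,0,0],[0,0,0],[0,0,0],[0,0,0],[0,0,0],[0,0,-0.02],[0,0,-0.03],[0,0,-0.03],[0,0,-0.03],[0,0,0]]' --turn '[[0,0,0],[0,0,0],[0,0,0],[0,0,0],[0,0,0],[0,0,0],[0,0,0],[0,0,0],[0,0,0],[0,0,0]]' --grip 1

```text
clock: 18.58
tool_pos: [0.5398, 0.1, 0.1431]
eef_rot: [1.0, -0.005, 0.002, -0.0]
contact_force: [-0.6, 0.6, -0.1]
opening: 0.999
finger_force: 0.0
```

Call:
servo_tool --translation '[[0,0,0],[0,0,0],[-0.0074,-0.0322,0],[-0.0074,-0.0322,0],[-0.0074,-0.0322,0],[-0.0074,-0.0322,0],[-0.0074,-0.0322,0],[-0.0074,-0.0322,0],[0,0,0],[0,0,0]]' --turn '[[0,0,-0.061],[0,0,-0.061],[0,0,0],[0,0,0],[0,0,0],[0,0,0],[0,0,0],[0,0,0],[0,0,0],[0,0,0]]'

```text
clock: 19.82
tool_pos: [0.4725, 0.2853, 0.1404]
eef_rot: [0.998, 0.056, -0.0, 0.001]
contact_force: [-0.6, -0.3, -0.5]
opening: 0.995
finger_force: 0.0
```

```bash
python3 - <<'E'
from m import *
from plant import r, optics
s=optics.snapshot("scene"); print(r.get_state()["tool_pos"])
P=cloud(s)
print("red",fitobj(P,"reducer",np.array([.5387,.1]),.008,rad=.03),"coup",fitobj(P,"coupling",np.array([.4735,.287]),.008))
E
```

```text
[0.47285429 0.2848503  0.1406316 ]
red (array([ 5.39437817e-01,  1.00837282e-01, -1.93463098e-04]), np.float64(0.0009891056570909133), 324) coup (array([4.73974193e-01, 2.87305093e-01, 8.01823928e-05]), np.float64(0.0008786891892217277), 349)
```

Call:
servo_tool --translation '[[0,-0.001,0.03],[0,0,0.03],[0,0,0.025],[0,0,0.018],[0,0,0.008],[0,0,0.003],[0,0,0]]' --turn '[[0,0,0],[0,0,0],[0,0,0],[0,0,0],[0,0,0],[0,0,0],[0,0,0]]'

```text
clock: 20.75
tool_pos: [0.4728, 0.2878, 0.0277]
eef_rot: [0.998, 0.056, 0.0, -0.0]
contact_force: [-0.5, -0.5, 0.0]
opening: 0.997
finger_force: 0.0
```

Call:
servo_tool --translation '[[0,0,0],[0,0,0],[0,0,0],[0,0,0],[0,0,0],[0,0,0],[0,0,0],[0,0,0]]' --turn '[[0,0,0],[0,0,0],[0,0,0],[0,0,0],[0,0,0],[0,0,0],[0,0,0],[0,0,0]]' --grip 0

```text
clock: 21.75
tool_pos: [0.4724, 0.2877, 0.0273]
eef_rot: [0.998, 0.056, 0.0, 0.0]
contact_force: [0.5, -0.2, 1.7]
opening: 0.54
finger_force: 25.0
```

Call:
servo_tool --translation '[[0,0,-0.01],[0,0,-0.02],[0,0,-0.03],[0,0,-0.03],[0,0,-0.03],[0,0,-0.025],[0,0,0]]' --turn '[[0,0,0],[0,0,0],[0,0,0],[0,0,0],[0,0,0],[0,0,0],[0,0,0]]'

```text
clock: 22.62
tool_pos: [0.4734, 0.2884, 0.174]
eef_rot: [0.998, 0.056, 0.002, -0.001]
contact_force: [-0.2, 0.3, -2.5]
opening: 0.54
finger_force: 25.0
```

Call:
servo_tool --translation '[[0,0,0],[0,0,0],[0.0091,0.0403,0],[0.0091,0.0403,0],[0.0091,0.0403,0],[0.0091,0.0403,0],[0.0091,0.0403,0],[0.0091,0.0403,0],[0.0091,0.0403,0],[0.0091,0.0403,0]]' --turn '[[0,0,0.084],[0,0,0.084],[0,0,0],[0,0,0],[0,0,0],[0,0,0],[0,0,0],[0,0,0],[0,0,0],[0,0,0]]'

```text
clock: 23.88
tool_pos: [0.5266, -0.0394, 0.171]
eef_rot: [1.0, -0.028, -0.001, -0.0]
contact_force: [0.5, 0.5, -1.7]
opening: 0.538
finger_force: 25.0
```

Call:
servo_tool --translation '[[0.0091,0.0403,0],[0,0,0],[0,0,0],[0,0,0]]' --turn '[[0,0,0],[0,0,0],[0,0,0],[0,0,0]]'

```text
clock: 24.38
tool_pos: [0.5338, -0.0772, 0.1717]
eef_rot: [1.0, -0.026, -0.001, -0.001]
contact_force: [1.0, 0.7, -1.0]
opening: 0.538
finger_force: 25.0
```

Call:
servo_tool --translation '[[0.001,0.001,0.03],[0,0,0.03],[0,0,0.03],[0,0,0.025],[0,0,0.015],[0,0,0.008],[0,0,0.003],[0,0,0],[0,0,0]]' --turn '[[0,0,0],[0,0,0],[0,0,0],[0,0,0],[0,0,0],[0,0,0],[0,0,0],[0,0,0],[0,0,0]]'

```text
clock: 25.5
tool_pos: [0.5356, -0.0801, 0.0318]
eef_rot: [1.0, -0.028, 0.001, 0.0]
contact_force: [-0.1, 0.1, -1.7]
opening: 0.542
finger_force: 25.0
```

Call:
servo_tool --translation '[[0,0,0.002],[0,0,0.002],[0,0,0],[0,0,0]]' --turn '[[0,0,0],[0,0,0],[0,0,0],[0,0,0]]'

```text
clock: 26.0
tool_pos: [0.5353, -0.08, 0.0273]
eef_rot: [1.0, -0.028, 0.0, 0.0]
contact_force: [0.1, -0.6, -1.6]
opening: 0.539
finger_force: 25.0
```

Call:
servo_tool --translation '[[0,0,0],[0,0,0],[0,0,0],[0,0,0],[0,0,0],[0,0,-0.02],[0,0,-0.03],[0,0,-0.03],[0,0,-0.03],[0,0,0]]' --turn '[[0,0,0],[0,0,0],[0,0,0],[0,0,0],[0,0,0],[0,0,0],[0,0,0],[0,0,0],[0,0,0],[0,0,0]]' --grip 1

```text
clock: 27.25
tool_pos: [0.5365, -0.0802, 0.1391]
eef_rot: [1.0, -0.028, 0.002, 0.0]
contact_force: [0.3, 0.1, 0.6]
opening: 1.002
finger_force: 0.0
```

Call:
servo_tool --translation '[[-0.0079,0.0347,0],[-0.0079,0.0347,0],[-0.0079,0.0347,0],[-0.0079,0.0347,0],[-0.0079,0.0347,0],[-0.0079,0.0347,0],[0,0,0],[0,0,0],[0,0,0],[0,0,0]]' --turn '[[0,0,0],[0,0,0],[0,0,0],[0,0,0],[0,0,0],[0,0,0],[0,0,-0.1],[0,0,-0.1],[0,0,-0.104],[0,0,0]]'

```text
clock: 28.5
tool_pos: [0.4757, -0.2849, 0.1361]
eef_rot: [0.992, 0.124, -0.001, -0.001]
contact_force: [0.5, 0.9, -0.0]
opening: 0.999
finger_force: 0.0
```

Call:
servo_tool --translation '[[0,0,0],[0,0,0.03],[0,0,0.03],[0,0,0.02],[0,0,0],[0,0,0]]' --turn '[[0,0,0],[0,0,0],[0,0,0],[0,0,0],[0,0,0],[0,0,0]]'

```text
clock: 29.25
tool_pos: [0.4767, -0.2854, 0.0578]
eef_rot: [0.992, 0.124, 0.0, 0.0]
contact_force: [0.6, -0.1, -1.1]
opening: 1.003
finger_force: 0.0
```

```bash
python3 - <<'E'
from m import *
from plant import r, optics
s=optics.snapshot("scene"); print(r.get_state()["tool_pos"])
P=cloud(s)
print("coup",fitobj(P,"coupling",np.array([.535,-.08]),.008))
cv2.imwrite("pics/g3.png",cv2.resize(s["img"][100:260,150:400],None,fx=3.2,fy=3.2)[:,:,::-1])
E
```

```text
[ 0.47693054 -0.28554934  0.05807084]
coup (array([ 0.53801265, -0.0791816 ,  0.00091729]), np.float64(0.0008125586009112354), 371)
```

View pics/g3.png

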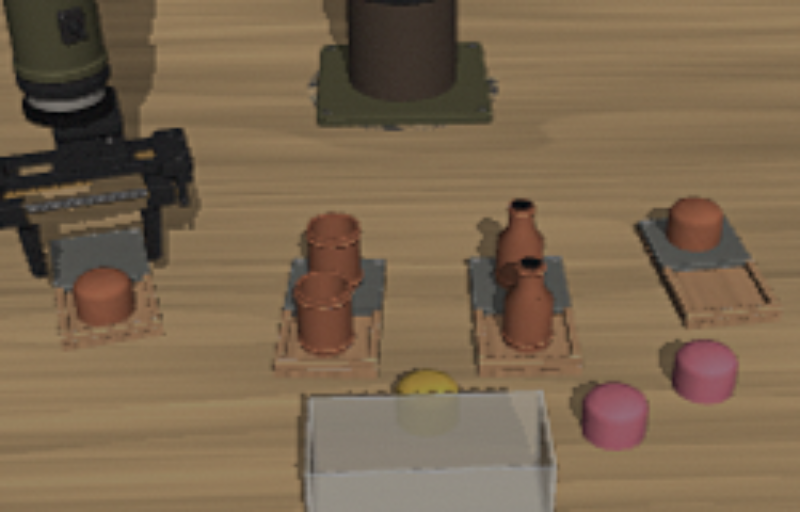

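The coupling (325,310) and the reducer (528,300) stand upright in their matching trays. The gripper straddles the cap (105,297), so I'll go down and grasp it.

Call:
servo_tool --translation '[[0,0,0.02],[0,0,0.012],[0,0,0.005],[0,0,0],[0,0,0]]' --turn '[[0,0,0],[0,0,0],[0,0,0],[0,0,0],[0,0,0]]'

```text
clock: 29.92
tool_pos: [0.4766, -0.2854, 0.0207]
eef_rot: [0.992, 0.124, 0.0, 0.0]
contact_force: [0.4, 0.0, -0.4]
opening: 0.998
finger_force: 0.0
```

Call:
servo_tool --translation '[[0,0,0],[0,0,0],[0,0,0],[0,0,0],[0,0,0],[0,0,0],[0,0,0],[0,0,0]]' --turn '[[0,0,0],[0,0,0],[0,0,0],[0,0,0],[0,0,0],[0,0,0],[0,0,0],[0,0,0]]' --grip 0

```text
clock: 30.92
tool_pos: [0.4764, -0.2853, 0.0203]
eef_rot: [0.992, 0.124, 0.0, 0.0]
contact_force: [0.3, -0.2, 0.0]
opening: 0.604
finger_force: 25.0
```

Call:
servo_tool --translation '[[0,0,-0.01],[0,0,-0.02],[0,0,-0.03],[0,0,-0.03],[0,0,-0.03],[0,0,-0.03],[0,0,0],[0,0,0]]' --turn '[[0,0,0],[0,0,0],[0,0,0],[0,0,0],[0,0,0],[0,0,0],[0,0,0.068],[0,0,0.068]]'

```text
clock: 31.92
tool_pos: [0.4762, -0.2852, 0.1711]
eef_rot: [0.998, 0.055, 0.0, 0.0]
contact_force: [0.4, -0.4, -0.8]
opening: 0.6
finger_force: 25.0
```

Call:
servo_tool --translation '[[0.0039,-0.038,0],[0.0039,-0.038,0],[0.0039,-0.038,0],[0.0039,-0.038,0],[0.0039,-0.038,0],[0.0039,-0.038,0],[0.0039,-0.038,0],[0.0039,-0.038,0],[0.0039,-0.038,0],[0.0039,-0.038,0]]' --turn '[[0,0,0],[0,0,0],[0,0,0],[0,0,0],[0,0,0],[0,0,0],[0,0,0],[0,0,0],[0,0,0],[0,0,0]]'

```text
clock: 33.17
tool_pos: [0.4719, 0.098, 0.1706]
eef_rot: [0.998, 0.056, 0.0, -0.0]
contact_force: [-0.3, -0.3, -1.4]
opening: 0.604
finger_force: 25.0
```

Call:
servo_tool --translation '[[0.0039,-0.038,0],[0.0039,-0.038,0],[0.0039,-0.038,0],[0.0039,-0.038,0],[0.0039,-0.038,0],[0,0,0],[0,0,0],[0,0,0]]' --turn '[[0,0,0],[0,0,0],[0,0,0],[0,0,0],[0,0,0],[0,0,0],[0,0,0],[0,0,0]]'

```text
clock: 34.17
tool_pos: [0.4705, 0.2859, 0.1703]
eef_rot: [0.998, 0.055, -0.0, 0.001]
contact_force: [-0.2, -0.1, -1.6]
opening: 0.605
finger_force: 25.0
```

Call:
servo_tool --translation '[[0,0,0.03],[0,0,0.03],[0,0,0.03],[0,0,0.03],[0,0,0.015],[0,0,0.008],[0,0,0.003],[0,0,0],[0,0,0]]' --turn '[[0,0,0],[0,0,0],[0,0,0],[0,0,0],[0,0,0],[0,0,0],[0,0,0],[0,0,0],[0,0,0]]'

```text
clock: 35.3
tool_pos: [0.4707, 0.288, 0.0249]
eef_rot: [0.998, 0.056, 0.001, -0.0]
contact_force: [0.2, -0.9, -1.9]
opening: 0.596
finger_force: 25.0
```

Call:
servo_tool --translation '[[0,0,0.002],[0,0,0.002],[0,0,0],[0,0,0]]' --turn '[[0,0,0],[0,0,0],[0,0,0],[0,0,0]]'

```text
clock: 35.8
tool_pos: [0.4704, 0.2878, 0.0203]
eef_rot: [0.998, 0.056, 0.0, -0.0]
contact_force: [-0.5, 0.8, 0.1]
opening: 0.604
finger_force: 25.0
```

Call:
servo_tool --translation '[[0,0,0],[0,0,0],[0,0,0],[0,0,0],[0,0,0],[0,0,-0.02],[0,0,-0.03],[0,0,-0.05],[0,0,-0.05],[0,0,-0.05]]' --turn '[[0,0,0],[0,0,0],[0,0,0],[0,0,0],[0,0,0],[0,0,0],[0,0,0],[0,0,0],[0,0,0],[0,0,0]]' --grip 1

```text
clock: 37.05
tool_pos: [0.4701, 0.2875, 0.2233]
eef_rot: [0.998, 0.056, 0.001, -0.0]
contact_force: [0.0, 0.9, -0.1]
opening: 0.997
finger_force: 0.0
```

Call:
servo_tool --translation '[[0,0,0],[0,0,0],[0,0,0]]' --turn '[[0,0,0],[0,0,0],[0,0,0]]'

```text
clock: 37.42
tool_pos: [0.4694, 0.2872, 0.2192]
eef_rot: [0.998, 0.056, -0.001, 0.001]
contact_force: [0.6, -0.2, -0.2]
opening: 1.0
finger_force: 0.0
```

```bash
python3 - <<'E'
from m import *
from plant import r, optics
s=optics.snapshot("scene"); print(r.get_state()["tool_pos"])
P=cloud(s)
for k,c in dict(coupling=(.535,-.08),reducer=(.5387,.1),cap=(.471,.288)).items(): print(k,fitobj(P,k,np.array(c),.008))
cv2.imwrite("pics/end.png",cv2.resize(s["img"][100:280,180:480],None,fx=2.6,fy=2.6)[:,:,::-1])
E
```

```text
[0.46945511 0.28720437 0.2190486 ]
coupling (array([ 5.37306828e-01, -7.88443368e-02,  2.98897026e-04]), np.float64(0.0007602268268037419), 368)
reducer (array([ 5.39437321e-01,  1.01103978e-01, -1.17349562e-04]), np.float64(0.0009410445123785817), 323)
cap (array([4.72302305e-01, 2.88490949e-01, 3.40321237e-04]), np.float64(0.001086940228636658), 224)
```

View pics/end.png

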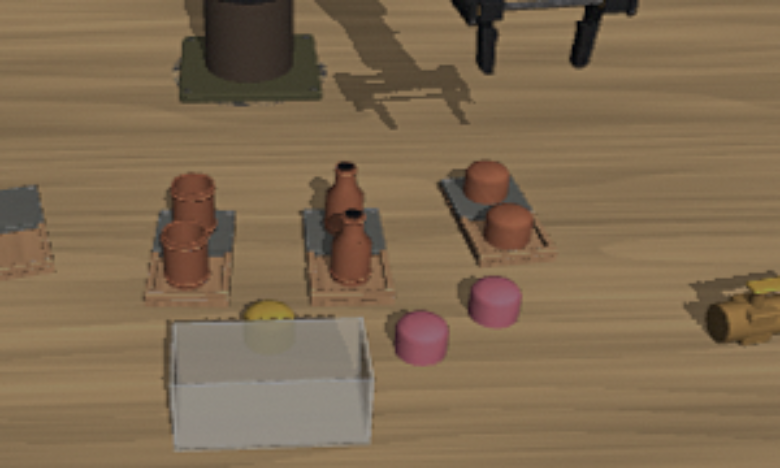

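All three stand upright on their pocket floors (height error under 1 mm): coupling (186,255), reducer (350,247) and cap (508,227). The gripper is clear, so I'll hand in.

```bash
python3 -c "
from plant import r
print(r.finish_job())"
```

```text
the job is handed in; nothing more can be done
None
```

I moved the coupling, cap and reducer into the trays with their matching samples and handed the job in at about 38 s on the clock; in the last picture all three stood upright on their pocket floors, and the hand-in itself returned no verdict.

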